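Refit the desk fume filter: drawer home, bayonet cartridge held locked

TASK

Put the bench fume filter back together: first push its open prefilter drawer fully home until the catch clicks in, then pick up the filter cartridge by its grip bar, set it into the round port on top with its two side pins through the two notches, press it down against the spring and twist it clockwise (seen from above) about a quarter turn to the stop. Nothing latches it there until I have put in the two locking screws, so finish while still gripping it, seated and turned fully to the stop, and do not let go. Leave the bottle, the pot and the tin where they stand.

Things in the scene. Friction and masses are not known exactly. Their poses are not given: they have to be found in the camera images.
- filter_box: bench fume filter, a grey sheet-metal box fixed on the desk, 190 mm deep (x) x 170 wide (y) x 85 high. Origin on the desk under the axis of the round port; x points from the drawer front (at x = -100 mm) to the back (+90 mm), z up. The drawer front faces the robot. Only the port's collar (97 mm) and two small screw bosses beside it at x = +-52 mm (94 mm) rise above the top.
- port_mouth (a point): centre of the port's mouth, level with the top of the round aluminium collar, 97 mm above the desk; axes as filter_box. Collar 92 mm outside, clear bore 61 mm. Its lip has two opposite notches 12.5 mm wide, in which the bore is 76 mm across, on a line through the centre turned +80 degrees (counter-clockwise from above) from filter_box's x axis.
- port_notch (a point): middle of one of the two notches, at the collar's top, 34 mm from the port's axis; the other is opposite. Under the lip a ramp leads from each notch clockwise and down to a rigid stop 80 degrees on. The lip's underside is 92 mm above the desk beside the notch and falls evenly to 83 mm at the stop.
- port_stop (a point): centre of a pin of the cartridge when it is seated at the stop: 34 mm from the port's axis on filter_box's +x axis, 79 mm above the desk (the other pin then lies opposite). Seated, the grip bar lies along filter_box's x and the ears stand over the screw bosses.
- cartridge_grip (a point): centre of the plastic grip bar of the loose filter cartridge (about 160 g), which stands upright on its foot; 67.5 mm above the foot. Axes: x along the bar, y across it, z up; half a turn makes no difference. Bar 60 mm long, 16 mm thick, 32 mm high, on a flange of 92 mm diameter, 6 mm thick, its underside 45.5 mm above the foot.
- cartridge: the same cartridge, 83.5 mm high; origin at the centre of its foot, axes as cartridge_grip. Round sleeve below the flange 57 mm in diameter, tapered to 44 mm over the lowest 8 mm. Two round-ended steel pins, 8 mm thick, stand out in line with the bar (+x and -x) to 36 mm from the axis, centres 25 mm above the foot. Two flange ears, also in line with the bar, reach 60 mm.
- spring_plate (a joint): sprung gasket plate in the port, m pressed down from rest (top 68 mm above the desk); about 0.7 N per mm. The cartridge's foot presses it: about 5 mm when the pins pass under the lip at the notches (foot at 63 mm), 14 mm (10 N) when seated at the stop (foot at 54 mm, grip point at 121.5 mm), 16.5 mm when the flange lies on the collar. The ramps are slippery: the spring turns it back if let go.
- prefilter_drawer (a joint): how far the prefilter drawer is open, m: 0 is fully home, 0.09 fully out; it slides along filter_box's x axis (pushing towards +x closes it). A sprung ball catch resists between 11 and 5 mm with about 5 N, then gives with a click and draws the drawer home over the last 2 mm; at 0 it stops hard.
- drawer_handle (a point): centre of the drawer's steel bar handle: 11 mm thick, 66 mm long along filter_box's y, 35 mm in front of the drawer front, 58 mm above the desk; axes as filter_box. Moves with the drawer; with the drawer home it is at x = -138 mm of filter_box.
- thinner_bottle: bystander: pink-brown bottle with white cap, 59 mm diameter, 198 mm high; origin at the underside.
- glue_pot: bystander: pot with blue cap, 47 mm diameter, 70 mm high; origin at the underside.
- wax_tin: bystander: round tin with green lid, 63 mm diameter, 21 mm high; origin at the underside.

How it is judged (in metres and radians):
On the way, in this order (a step that is already met when the one before it is completed fails the run):
1. the prefilter drawer is home on its catch (value of joint prefilter_drawer below 0.002 m), for 0.3 s.
2. the cartridge is in the port and presses on the spring plate (horizontal distance between cartridge and port_mouth below 0.005 m and value of joint spring_plate above 0.003 m), for 0.05 s.
At the end, for the whole second after the job is handed in: The drawer is home (within 2 mm); the cartridge sits upright in the port (axis within 5 mm, tilt under 0.08 rad), its pins turned clockwise under the lip to within 0.14 rad of the stop, the spring plate pressed down at least 11.5 mm, at rest and still gripped by the fingers (over 2 N) (value of joint prefilter_drawer below 0.002 m and horizontal distance between cartridge and port_mouth below 0.005 m and angle between cartridge's own z axis and vertical below 0.08 rad and value of joint spring_plate above 0.0115 m and angle between the x axis of cartridge_grip and the x axis of filter_box, either way round below 0.14 rad and contact force between the fingers and cartridge above 2 N and linear speed of cartridge below 0.02 m/s); the arm keeps its last pose, push and grip.
It fails at once if a bystander is pushed out of its place (distance of any of thinner_bottle, glue_pot, wax_tin from where it was at the start of the episode above 0.03 m).
It also fails if it takes over 61 s, if anything falls off the work surface, if the arm or the gripper's body presses on something with over 40 N, if the wrist force passes 120 N, or if a joint passes its speed limit or range.

ROBOT

A 6-joint arm with a two-finger parallel gripper is mounted at the origin on a cart in front of the work surface, level with it; the furniture and walls round the work are solid. World frame = base frame: x ahead of the robot, y to its left, z up, the work surface at z = 0. Lengths are in mm, angles in degrees, forces in N, time in s.
With the tool pointing down it reaches from about 325 to 850 mm from the base axis. Payload 4.4 kg.
Tool frame: the origin (TCP) lies at the very end of the fingers, on their centre line; the grasp point (between the pads) lies 19 mm behind it (robot.tcp_to_grasp is the distance from the TCP to the grasp point, in mm); z points along the fingers, y is the line along which they close (so a half turn about z gives the same grasp; the last joint's range is limited). The gripper opens to 94 mm and grips with 3 to 60 N. Pads are 16 mm wide; open, the fingers measure 119 mm over their backs; the gripper's body (75 mm by 177 mm) begins 78 mm behind the grasp point.
Start: joints at [61.679, 11.837, 88.321, -0, 79.842, -8.623], TCP at [193.823, 541.35, 205.447] pointing down, gripper open.
Joint ranges: [-156.59, 156.59], [-49.26, 127.26], [12.9, 141.05], [-63.56, 243.56], [4.71, 150.69], [-161.64, 161.64]. Speed limits (degrees/s): [159.86, 159.86, 180, 180, 180, 180].

INTERFACE

Orientations are given as a 3x3 rotation matrix whose columns are the frame's x, y, z axes.
In Python, from plant import robot gives the robot as it stands.
- The arm moves only by the shell command python3 -m handwheel 'ROWS' [OPENING] [FORCE]. ROWS is JSON, a list of rows, each an object with "delta_pos": the shift along the tool's x, y, z in units of 25 cm (1.0 is 25 cm), a list of three; "dr": the turn, a rotation vector about the tool's x, y, z in units of pi rad (1.0 is pi rad), a list of three. A call has 1 to 10 rows; each row is the pose to reach, as a shift and turn from the pose commanded when the call began, along the tool's axes at that moment, turning the shorter way round; what a row does not reach only later rows make up. A row lasts 1/10 s, in which the tool goes at most 50 mm and 8.59 degrees, less where a joint would pass 70% of its speed; a pose out of reach is approached as far as the arm can. A call with a number of a shift or a turn outside -1 to 1 is refused whole. A call with a gripper value outside its range is refused whole. OPENING is the opening, from 0 (shut) to 1 (fully open), set as the call begins (- or left out, the last holds). The fingers move at their own pace and stop on an object; FORCE is the grip in N (left out, the last holds). Time passes only in rows, so rows that repeat a pose let the fingers close. It gives the time, the measured TCP pose, the force, the opening and the grip force at its end, in the units of the state.
- robot.sense(): the state, without advancing time (a new reading comes with each control period).
- robot.snapshot(name): name is "scene" or "top"; returns (picture, depth): 480x640x3 uint8, blue, green, red; 480x640 float32, mm along the optical axis (not along the pixel's ray), 0 where there is no reading.
- robot.get_calibration(name): a dict with "fov_y" (degrees; the focal length in pixels is half the picture's height over the tangent of half this angle, whatever the lens; pixels are square), "cx", "cy" (the principal point, pixels), "dist" ([k1, k2, p1, p2, k3] as OpenCV has them; the pictures are not rectified), "eye" and "attitude" of the camera in the world. Camera axes: x right, y up, looking along -z (the intrinsics and any distortion apply to the point x, -y, -z); pixel columns grow to the right and rows downward; lengths in mm; the calibration is good to about 2 mm. A picture is of the moment at which its call begins. get_calibration takes no time and is no camera call.
- robot.hand_in(): hands the job in; it is judged then, once.
The state is a dict: "clock": time; "q": joint angles; "joint_velocities": joint speeds; "joint_efforts": joint torques, N m; "tool_pos": TCP position; "tcp_rot": TCP orientation; "contact_force": force on the tool from outside, world axes, zero at the start; "wrist_torque": the same for the moment, N m; "gripper_width": finger opening in mm; "gripper_force": force on a finger pad.
Only numpy, scipy, OpenCV 4.12 (cv2) and the standard library are available. Lean on these libraries where they do the work, as an engineer would, in place of code of your own. Each camera call takes 0.05 s, during which the arm holds its last target. There are 200 camera calls.

## Working session

There is one attempt and no reset: what is moved stays moved. The work goes in short steps, Python scripts to look and compute and a shell command to move; the robot and the scene stay as the last step left them, time stands still between calls to the robot, and variables do not carry over. Pictures are saved under pics/ and viewed, at most 10 in all, crops included, and the job is handed in when it is done.

```bash
mkdir -p pics; cat > h.py <<'E'
import numpy as np, cv2
from plant import robot
def cam(n):
    c=robot.get_calibration(n); f=240/np.tan(np.radians(c["fov_y"])/2)
    K=np.array([[f,0,c["cx"]],[0,f,c["cy"]],[0,0,1.]])
    return K,np.array(c["dist"],float),np.array(c["eye"],float),np.array(c["attitude"],float)
def cloud(n,d):
    K,D,e,R=cam(n); v,u=np.mgrid[0:480,0:640]
    p=cv2.undistortPoints(np.stack([u.ravel(),v.ravel()],1).astype(np.float64)[:,None],K,D)[:,0]
    z=d.ravel(); P=np.stack([p[:,0]*z,-p[:,1]*z,-z],1)@R.T+e
    P[z==0]=np.nan
    return P.reshape(480,640,3)
def shot(n,name):
    i,d=robot.snapshot(n); cv2.imwrite(f'pics/{name}.png',i); np.savez(f'pics/{name}.npz',i=i,d=d); return i,cloud(n,d)
E
python3 - <<'E'
from h import *
for n in("scene","top"):
    print(cam(n)); shot(n,n+'0')
s=robot.sense(); print(s)
E
```

```text
(array([[442.31859719,   0.        , 322.23898453],
       [  0.        , 442.31859719, 240.4358095 ],
       [  0.        ,   0.        ,   1.        ]]), array([-0.0970484,  0.       ,  0.       ,  0.       ,  0.       ]), array([ 234.65832068, -674.82998855,  823.37591176]), array([[ 0.87524647,  0.35110973, -0.33266435],
       [-0.4836762 ,  0.63673924, -0.60051684],
       [ 0.00097314,  0.68650208,  0.72712719]]))
(array([[617.77299704,   0.        , 315.70734649],
       [  0.        , 617.77299704, 238.67605342],
       [  0.        ,   0.        ,   1.        ]]), array([-0.17830466,  0.        ,  0.        ,  0.        ,  0.        ]), array([ 321.01225568,  -63.91655068, 1485.51868321]), array([[-0.0076988 ,  0.98102011, -0.19375315],
       [-0.99989093, -0.00999454, -0.01087407],
       [-0.01260416,  0.19364829,  0.98099005]]))
{'clock': 0.1, 'q': array([ 6.16778588e+01,  1.18792951e+01,  8.83949668e+01, -1.54918184e-03,
        7.98433208e+01, -8.62326497e+00]), 'joint_velocities': array([ 0.01696981, -0.04937337, -0.15132624, -0.06053166,  0.09968396,
        0.09131696]), 'joint_efforts': array([-1.82237009e-04, -3.71861029e+01, -2.82292575e+01,  7.01017887e-02,
        3.11372895e-02, -3.70975135e-05]), 'tool_pos': array([193.49091119, 540.69232325, 204.42128593]), 'tcp_rot': array([[-9.41478639e-01,  3.37071313e-01, -9.50195643e-04],
       [ 3.37072535e-01,  9.41476923e-01, -1.81917055e-03],
       [ 2.81397066e-04, -2.03299506e-03, -9.99997894e-01]]), 'contact_force': array([-0.68171556, -0.48371281, -0.06429746]), 'wrist_torque': array([-0.00970039,  0.00817609,  0.03604545]), 'gripper_force': 0.0, 'gripper_width': 94.27389168228972}
```

View pics/scene0.png

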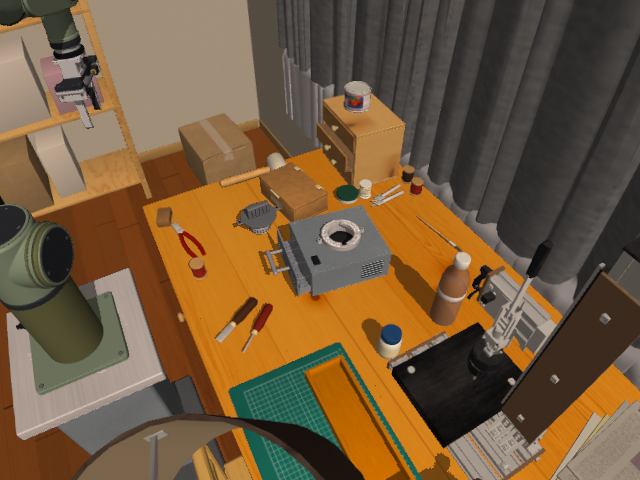

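View pics/top0.png

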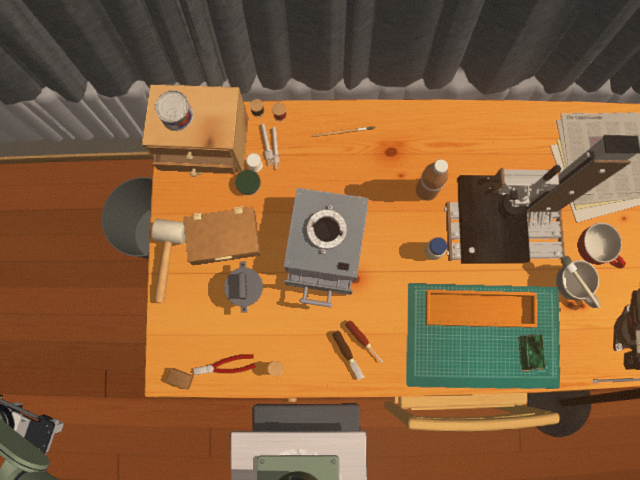

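The scene picture shows the box (around 335,250), its collar (342,235), its drawer handle (275,260) and the cartridge (258,217). In the top picture the collar is at (327,230), the handle at (317,300) and the cartridge at (243,287). The bottle, pot and tin stand clear of all of these. Next I measure from depth.

```bash
python3 - <<'E'
from h import *
for n in("top","scene"):
    d=np.load(f'pics/{n}0.npz'); P=cloud(n,d['d']); im=d['i']
    v,u=np.mgrid[0:480,0:640]
    def near(u0,v0,r): return (abs(u-u0)<r)&(abs(v-v0)<r)
    bx,ct,hd=((327,240,75),(243,287,32),(317,298,22)) if n=="top" else ((340,250,70),(258,217,28),(275,258,22))
    z=P[...,2]
    print(n,'desk z',np.nanmedian(z[near(*((390,210,8) if n=="top" else (330,330,8)))]))
    m=near(*bx)&(z>81)&(z<89); q=P[m][:,:2]
    print('boxtop',m.sum(),cv2.minAreaRect(q.astype(np.float32)))
    m=near(*bx)&(z>93.5)&(z<101); q=P[m][:,:2].astype(np.float32)
    print('collar',m.sum(),np.median(P[m][:,2]),cv2.minEnclosingCircle(q),cv2.fitEllipse(cv2.convexHull(q)))
    m=near(*ct)&(z>75); q=P[m][:,:2].astype(np.float32)
    print('bar',m.sum(),np.nanpercentile(P[m][:,2],[5,50,95]),cv2.minAreaRect(q))
    m=near(*ct)&(z>44)&(z<57); q=P[m][:,:2].astype(np.float32)
    print('flange',m.sum(),cv2.minAreaRect(q),cv2.minEnclosingCircle(q))
    m=near(*hd)&(z>54)&(z<70); q=P[m][:,:2].astype(np.float32)
    print('handle',m.sum(),cv2.minAreaRect(q), cv2.boundingRect(q))
E
```

```text
top desk z 0.6540600073617497
boxtop 3817 ((598.0975952148438, -69.278076171875), (170.23321533203125, 224.9613494873047), 80.79882049560547)
collar 550 97.0184288740802 ((606.0595703125, -67.35601043701172), 111.96483612060547) ((583.6466064453125, -67.23501586914062), (150.32522583007812, 331.9200439453125), 74.9544906616211)
bar 165 [76.90930642 82.76499247 88.08897903] ((492.3644104003906, 123.42267608642578), (61.342227935791016, 14.681711196899414), 3.1638495922088623)
flange 1031 ((510.8511962890625, 142.2604217529297), (147.72470092773438, 87.99832153320312), 44.994232177734375) ((498.9012756347656, 153.9256134033203), 76.40221405029297)
handle 277 ((468.0942687988281, -48.026100158691406), (96.67298889160156, 41.70986557006836), 80.36418151855469) (443, -99, 54, 96)
scene desk z -0.6574284562431103
boxtop 3475 ((596.363037109375, -69.82391357421875), (175.61341857910156, 222.8372344970703), 80.69502258300781)
collar 519 96.26725280480662 ((616.2823486328125, -76.26158142089844), 54.60249328613281) ((616.8660278320312, -73.60110473632812), (90.0303726196289, 104.57601165771484), 89.35143280029297)
bar 179 [76.50017855 80.90741115 84.71639133] ((490.4666442871094, 51.23368835449219), (58.757389068603516, 161.5891876220703), 1.4725754261016846)
flange 576 ((521.27685546875, 101.17784118652344), (147.82833862304688, 159.9380340576172), 27.22859764099121) ((524.4949951171875, 94.92357635498047), 103.84068298339844)
handle 290 ((464.99884033203125, -51.67206573486328), (142.58462524414062, 41.447288513183594), 80.87946319580078) (440, -126, 57, 142)
```

```bash
python3 - <<'E'
from h import *
im=cv2.imread('pics/top0.png')
a=cv2.resize(im[180:320,200:400],None,fx=4,fy=4,interpolation=cv2.INTER_CUBIC)
cv2.imwrite('pics/crop1.png',a)
E
```

```text
(no output)
```

View pics/crop1.png

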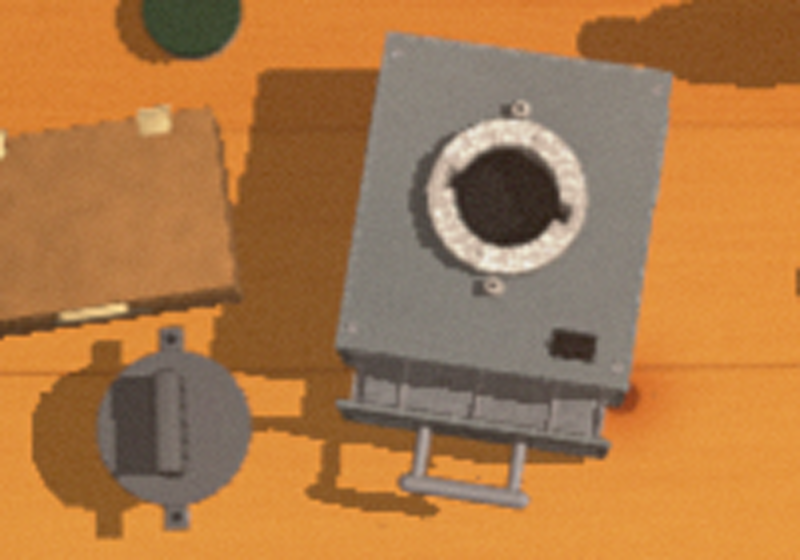

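The crop shows the collar centre at (507,196), the notches near (453,180) and (565,212), and the screw bosses at (520,108) and (493,287). The handle bar runs from (410,482) to (522,498). The cartridge ears are at (170,340) and (176,515).

```bash
cat >> h.py <<'E'
def ray(n,uv,z):
    K,D,e,R=cam(n); p=cv2.undistortPoints(np.array(uv,float).reshape(-1,1,2),K,D)[:,0]
    w=np.stack([p[:,0],-p[:,1],-np.ones(len(p))],1)@R.T
    return (e+w*((np.asarray(z,float)-e[2])/w[:,2])[:,None])[:,:2]
E
python3 - <<'E'
from h import *
c=np.array([[507,196],[520,108],[493,287],[453,180],[565,212],[410,482],[522,498],[170,340],[176,515],[171,423]])
uv=(c+.5)/4-.5+[200,180]
z=[97,94,94,97,97,63.5,63.5,51.5,51.5,83.5]
for a,b in zip(c,ray('top',uv,z)): print(a,b.round(1))
# white collar outline
im=cv2.imread('pics/top0.png'); hsv=cv2.cvtColor(im,cv2.COLOR_BGR2HSV)
m=np.zeros((480,640),np.uint8); m[195:262,290:360]=1
w=((hsv[...,2]>150)&(hsv[...,1]<60)&(m>0)).astype(np.uint8)
n,l,s,ce=cv2.connectedComponentsWithStats(w); k=1+s[1:,4].argmax()
h=cv2.convexHull(np.argwhere(l==k)[:,::-1].astype(np.float32)).reshape(-1,2)
q=ray('top',h,np.full(len(h),97.)).astype(np.float32); print('collar',cv2.fitEllipse(q))
# scene camera: fit collar
im=cv2.imread('pics/scene0.png'); hsv=cv2.cvtColor(im,cv2.COLOR_BGR2HSV)
m=np.zeros((480,640),np.uint8); m[212:260,310:372]=1
w=((hsv[...,2]>150)&(hsv[...,1]<60)&(m>0)).astype(np.uint8)
n,l,s,ce=cv2.connectedComponentsWithStats(w); k=1+s[1:,4].argmax()
h=cv2.convexHull(np.argwhere(l==k)[:,::-1].astype(np.float32)).reshape(-1,2)
q=ray('scene',h,np.full(len(h),97.)).astype(np.float32); print('collar scene',cv2.fitEllipse(q))
cv2.imwrite('pics/crop2.png',cv2.resize(im[180:300,230:400],None,fx=4.5,fy=4.5,interpolation=cv2.INTER_CUBIC))
# flange via depth/top: tight window
P=cloud('top',np.load('pics/top0.npz')['d']); v,u=np.mgrid[0:480,0:640]
mm=(np.hypot(u-243,v-287)<26)&(P[...,2]>46)&(P[...,2]<56); q=P[mm][:,:2].astype(np.float32)
print('flange',cv2.fitEllipse(cv2.convexHull(q)),cv2.minAreaRect(q))
E
```

```text
[507 196] [618.6 -73.2]
[520 108] [671.3 -81.4]
[493 287] [566.1 -64.7]
[453 180] [628.3 -42.3]
[565 212] [ 608.8 -106.4]
[410 482] [457.8 -15.7]
[522 498] [447.9 -80.2]
[170 340] [543.7 125.9]
[176 515] [440.5 121.1]
[171 423] [490.6 120.5]
collar ((622.5374755859375, -74.4582290649414), (90.17389678955078, 100.84671783447266), 82.04224395751953)
collar scene ((618.4083862304688, -79.08972930908203), (94.9002914428711, 99.78067016601562), 14.403165817260742)
flange ((491.1444396972656, 123.86665344238281), (87.02455139160156, 115.87427520751953), 91.5223617553711) ((493.0010681152344, 123.9896469116211), (93.92912292480469, 88.30237579345703), 45.690338134765625)
```

View pics/crop2.png

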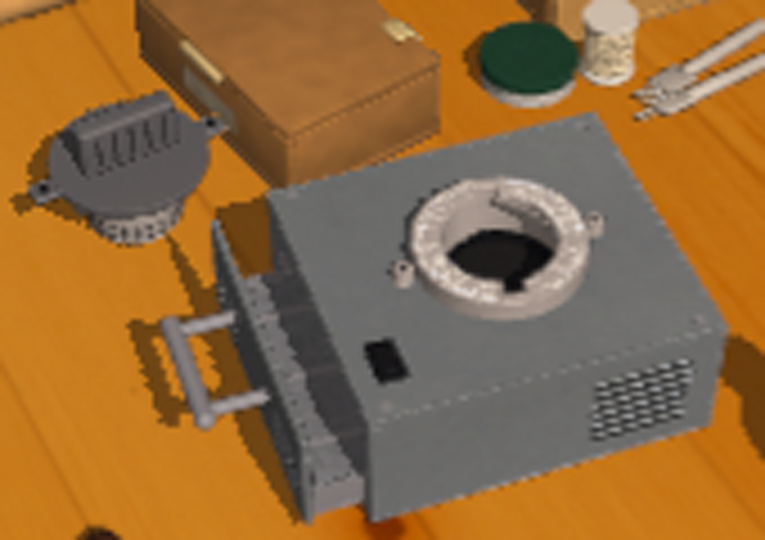

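The scene crop shows the bosses at about (402,268) and (594,221), the ears at (42,189) and (211,124), and the handle ends at (172,328) and (206,415). I use these to cross-check the top-camera positions.

```bash
python3 - <<'E'
from h import *
c=np.array([[402,268],[594,221],[42,189],[211,124],[172,328],[206,415]])
uv=(c+.5)/4.5-.5+[230,180]
r=ray('scene',uv,[94,94,51.5,51.5,63.5,63.5]); print(r.round(1)); 
for i in(0,2,4): d=r[i+1]-r[i]; print(r[i:i+2].mean(0).round(1),np.degrees(np.arctan2(d[1],d[0])))
# target in tool axes for the pre-push point
s=robot.sense(); R=s['tcp_rot']; p=s['tool_pos']
a=np.radians(-9); t=np.array([618.5,-73.5])+(-215)*np.array([np.cos(a),np.sin(a)])
print(t,(R.T@(np.array([*t,200])-p)/250).round(3), ((160.3+9)/180))
E
```

```text
[[563.7 -65.4]
 [666.8 -83.9]
 [436.2 120.4]
 [541.4 123.4]
 [453.9 -20.2]
 [445.  -80.9]]
[615.2 -74.6] -10.192081047600258
[488.8 121.9] 1.6223345831469091
[449.5 -50.5] -98.31743411065207
[406.14700677 -39.86659002] [-1.584 -1.9    0.021] 0.9405555555555556
```

```bash
python3 -m handwheel '[{"delta_pos":[-0.79,-0.95,0],"dr":[0,0,0.47]},{"delta_pos":[-0.79,-0.95,0],"dr":[0,0,0.47]},{"delta_pos":[-0.79,-0.95,0],"dr":[0,0,0.47]},{"delta_pos":[-0.79,-0.95,0],"dr":[0,0,0.47]},{"delta_pos":[-0.79,-0.95,0],"dr":[0,0,0.47]},{"delta_pos":[-0.79,-0.95,0],"dr":[0,0,0.47]},{"delta_pos":[-0.79,-0.95,0],"dr":[0,0,0.47]},{"delta_pos":[-0.79,-0.95,0],"dr":[0,0,0.47]},{"delta_pos":[-0.79,-0.95,0],"dr":[0,0,0.47]},{"delta_pos":[-0.79,-0.95,0],"dr":[0,0,0.47]}]' 0 30
cat >> h.py <<'E'
def go(x,y,z,yaw):
    "shift in units and dr_z to reach TCP x,y,z, tool x at yaw, from the present pose"
    s=robot.sense(); R=s['tcp_rot']; p=s['tool_pos']; y0=np.degrees(np.arctan2(R[1,0],R[0,0]))
    d=(yaw-y0+180)%360-180
    print('t',round(s['clock'],2),'p',p.round(1),'yaw',round(y0,2),'tilt',R[:2,2].round(4),'F',s['contact_force'].round(1),'w',round(s['gripper_width'],1),'g',round(s['gripper_force'],1))
    print('delta_pos',(R.T@(np.array([x,y,z])-p)/250).round(4),'drz',round(-d/180,4))
E
python3 -c "
from h import *
go(406,-40,200,-9.2)"
```

```text
clock: 1.1
tool_pos: [299.5, 250.7, 205.1]
tcp_rot: [[0.253, 0.967, -0.001], [0.967, -0.253, -0.0], [-0.0, -0.001, -1.0]]
contact_force: [0.7, -0.1, 0.7]
gripper_width: 17.4
gripper_force: 0.0
t 1.1 p [299.5 250.7 205.1] yaw 75.32 tilt [-0.0007 -0.0003] F [ 0.7 -0.1  0.7] w 17.4 g 0.0
delta_pos [-1.0168  0.7066  0.0204] drz 0.4696
```

```bash
python3 -m handwheel '[{"delta_pos":[-1,0.7,0],"dr":[0,0,0.47]},{"delta_pos":[-1,0.7,0],"dr":[0,0,0.47]},{"delta_pos":[-1,0.7,0],"dr":[0,0,0.47]},{"delta_pos":[-1,0.7,0],"dr":[0,0,0.47]},{"delta_pos":[-1,0.7,0],"dr":[0,0,0.47]},{"delta_pos":[-1,0.7,0],"dr":[0,0,0.47]},{"delta_pos":[-1,0.7,0],"dr":[0,0,0.47]},{"delta_pos":[-1,0.7,0],"dr":[0,0,0.47]},{"delta_pos":[-1,0.7,0],"dr":[0,0,0.47]},{"delta_pos":[-1,0.7,0],"dr":[0,0,0.47]}]'
python3 -c "
from h import *
go(406,-41,43,-9.2)"
```

```text
clock: 2.1
tool_pos: [407.1, -34.5, 204.9]
tcp_rot: [[0.987, -0.161, -0.001], [-0.161, -0.987, 0.0], [-0.001, -0.0, -1.0]]
contact_force: [0.1, 0.7, -0.4]
gripper_width: 0.3
gripper_force: 0.0
t 2.1 p [407.1 -34.5 204.9] yaw -9.27 tilt [-0.0011  0.0004] F [ 0.1  0.7 -0.4] w 0.3 g 0.0
delta_pos [6.000e-04 2.640e-02 6.477e-01] drz -0.0004
```

```bash
python3 -m handwheel '[{"delta_pos":[0,0.026,0.2]},{"delta_pos":[0,0.026,0.4]},{"delta_pos":[0,0.026,0.6]},{"delta_pos":[0,0.026,0.648]},{"delta_pos":[0,0.026,0.648]},{"delta_pos":[0.06,0.026,0.648]},{"delta_pos":[0.12,0.026,0.648]},{"delta_pos":[0.14,0.026,0.648]},{"delta_pos":[0.16,0.026,0.648]},{"delta_pos":[0.18,0.026,0.648]}]'
python3 -m handwheel '[{"delta_pos":[0.01,0,0]},{"delta_pos":[0.02,0,0]},{"delta_pos":[0.03,0,0]},{"delta_pos":[0.036,0,0]},{"delta_pos":[0.036,0,0]}]'
python3 -c "
from h import *
go(470,-50,43,-9.2)"
```

```text
t 2.1 p [407.1 -34.5 204.9] yaw -9.27 tilt [-0.0011  0.0004] F [ 0.1  0.7 -0.4] w 0.3 g 0.0
delta_pos [0.259  0.0207 0.6474] drz -0.0004$[0]: bad value
$[0]: bad value
```

```bash
python3 -m handwheel '[{"delta_pos":[0,0.026,0.2],"dr":[0,0,0]},{"delta_pos":[0,0.026,0.4],"dr":[0,0,0]},{"delta_pos":[0,0.026,0.6],"dr":[0,0,0]},{"delta_pos":[0,0.026,0.648],"dr":[0,0,0]},{"delta_pos":[0,0.026,0.648],"dr":[0,0,0]},{"delta_pos":[0.06,0.026,0.648],"dr":[0,0,0]},{"delta_pos":[0.12,0.026,0.648],"dr":[0,0,0]},{"delta_pos":[0.14,0.026,0.648],"dr":[0,0,0]},{"delta_pos":[0.16,0.026,0.648],"dr":[0,0,0]},{"delta_pos":[0.18,0.026,0.648],"dr":[0,0,0]}]'
python3 -m handwheel '[{"delta_pos":[0.01,0,0],"dr":[0,0,0]},{"delta_pos":[0.02,0,0],"dr":[0,0,0]},{"delta_pos":[0.03,0,0],"dr":[0,0,0]},{"delta_pos":[0.036,0,0],"dr":[0,0,0]},{"delta_pos":[0.036,0,0],"dr":[0,0,0]}]'
python3 -c "
from h import *
go(470,-50,43,-9.2)"
```

```text
clock: 3.1
tool_pos: [451.3, -47.7, 44.0]
tcp_rot: [[0.988, -0.155, 0.0], [-0.155, -0.988, -0.0], [0.0, 0.0, -1.0]]
contact_force: [-1.4, -0.1, 0.5]
gripper_width: 0.4
gripper_force: 0.4
clock: 3.6
tool_pos: [458.9, -48.8, 43.0]
tcp_rot: [[0.988, -0.155, -0.002], [-0.155, -0.988, 0.001], [-0.002, -0.0, -1.0]]
contact_force: [-2.8, 0.4, 1.2]
gripper_width: 0.7
gripper_force: 1.3
t 3.6 p [458.9 -48.8  43. ] yaw -8.89 tilt [-0.0021  0.0005] F [-2.8  0.4  1.2] w 0.7 g 1.3
delta_pos [ 0.0448 -0.002   0.0001] drz 0.0017
```

Now small steps through the catch.

```bash
python3 -m handwheel '[{"delta_pos":[0.008,0,0],"dr":[0,0,0]},{"delta_pos":[0.016,0,0],"dr":[0,0,0]},{"delta_pos":[0.022,0,0],"dr":[0,0,0]},{"delta_pos":[0.028,0,0],"dr":[0,0,0]},{"delta_pos":[0.028,0,0],"dr":[0,0,0]}]'
python3 -m handwheel '[{"delta_pos":[0.006,0,0],"dr":[0,0,0]},{"delta_pos":[0.012,0,0],"dr":[0,0,0]},{"delta_pos":[0.012,0,0],"dr":[0,0,0]}]'
python3 -m handwheel '[{"delta_pos":[0.006,0,0],"dr":[0,0,0]},{"delta_pos":[0.012,0,0],"dr":[0,0,0]},{"delta_pos":[0.012,0,0],"dr":[0,0,0]}]'
```

```text
clock: 4.1
tool_pos: [465.5, -49.9, 43.3]
tcp_rot: [[0.988, -0.154, -0.003], [-0.154, -0.988, 0.001], [-0.004, -0.0, -1.0]]
contact_force: [-6.5, 0.8, 4.5]
gripper_width: 0.3
gripper_force: 2.9
clock: 4.4
tool_pos: [465.6, -49.8, 43.0]
tcp_rot: [[0.988, -0.154, -0.01], [-0.154, -0.988, 0.002], [-0.01, -0.0, -1.0]]
contact_force: [-11.6, 0.8, 11.4]
gripper_width: 0.4
gripper_force: 6.1
clock: 4.7
tool_pos: [465.6, -49.8, 42.8]
tcp_rot: [[0.988, -0.154, -0.016], [-0.154, -0.988, 0.003], [-0.017, -0.0, -1.0]]
contact_force: [-19.5, 2.0, 18.0]
gripper_width: 0.9
gripper_force: 9.5
```

```bash
python3 -m handwheel '[{"delta_pos":[-0.04,0,0],"dr":[0,0,0]},{"delta_pos":[-0.12,0,0],"dr":[0,0,0]},{"delta_pos":[-0.2,0,0],"dr":[0,0,0]},{"delta_pos":[-0.2,0,-0.2],"dr":[0,0,0]},{"delta_pos":[-0.2,0,-0.4],"dr":[0,0,0]},{"delta_pos":[-0.2,0,-0.5],"dr":[0,0,0]},{"delta_pos":[-0.2,0,-0.5],"dr":[0,0,0]}]' 1
python3 - <<'E'
from h import *
for n in("scene","top"): shot(n,n+'1')
a=cv2.imread('pics/scene1.png')[180:310,230:400]; b=cv2.imread('pics/top1.png')[180:320,280:400]
a=cv2.resize(a,(420,321),interpolation=cv2.INTER_CUBIC); b=cv2.resize(b,(360,420),interpolation=cv2.INTER_CUBIC)
o=np.zeros((420,780,3),np.uint8); o[:321,:420]=a; o[:,420:]=b; cv2.imwrite('pics/m1.png',o)
go(491,123,150,2.2)
E
```

```text
clock: 5.4
tool_pos: [428.3, -44.8, 173.9]
tcp_rot: [[0.988, -0.155, 0.013], [-0.155, -0.988, -0.004], [0.014, 0.002, -1.0]]
contact_force: [0.7, 0.5, 0.3]
gripper_width: 53.0
gripper_force: 0.0
t 5.5 p [424.3 -43.6 168.9] yaw -8.9 tilt [ 0.0029 -0.0008] F [-0.3 -0.6  0. ] w 60.8 g 0.0
delta_pos [ 0.1603 -0.6998  0.076 ] drz -0.0617
```

View pics/m1.png

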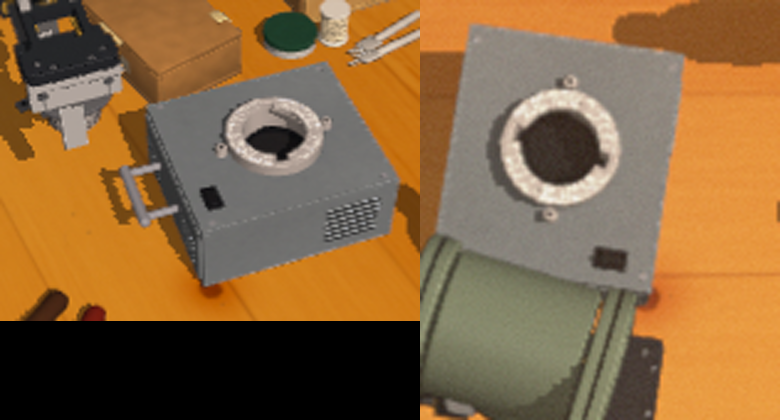

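The drawer front is now flush in both views, with the handle close to the front and the ball catch engaged. Next, the cartridge.

```bash
python3 -m handwheel '[{"delta_pos":[0.16,-0.7,0.05],"dr":[0,0,-0.062]},{"delta_pos":[0.16,-0.7,0.05],"dr":[0,0,-0.062]},{"delta_pos":[0.16,-0.7,0.05],"dr":[0,0,-0.062]},{"delta_pos":[0.16,-0.7,0.05],"dr":[0,0,-0.062]},{"delta_pos":[0.16,-0.7,0.05],"dr":[0,0,-0.062]},{"delta_pos":[0.16,-0.7,0.05],"dr":[0,0,-0.062]}]'
python3 - <<'E'
from h import *
shot('scene','scene2')
a=cv2.imread('pics/scene2.png')[130:260,190:340]
cv2.imwrite('pics/m2.png',cv2.resize(a,None,fx=4,fy=4,interpolation=cv2.INTER_CUBIC))
go(490.5,122.7,55,2.2)
E
```

```text
clock: 6.1
tool_pos: [488.4, 123.5, 153.5]
tcp_rot: [[0.999, 0.041, -0.004], [0.041, -0.999, -0.001], [-0.004, 0.001, -1.0]]
contact_force: [-0.1, -1.2, -0.8]
gripper_width: 93.8
gripper_force: 0.0
t 6.15 p [488.6 122.8 154. ] yaw 2.27 tilt [-0.0036 -0.0008] F [ 0.3 -0.2  0.3] w 94.0 g 0.0
delta_pos [0.0092 0.0004 0.3961] drz 0.0004
```

View pics/m2.png

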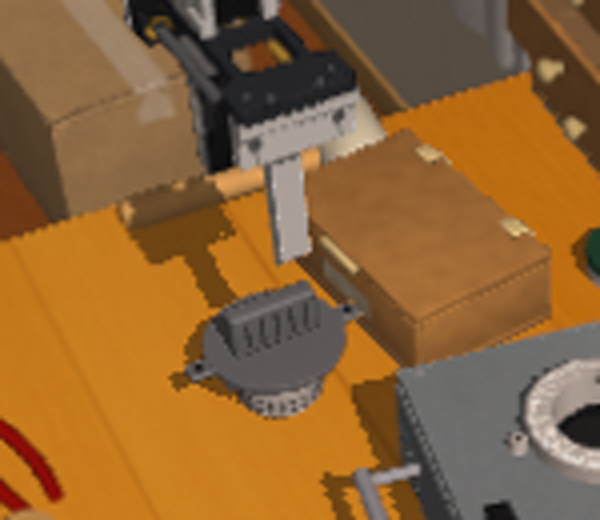

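The open fingers are centred over the bar, and the near finger tip (290,255) sits beside the cartridge with free space below. I descend and grip.

```bash
python3 -m handwheel '[{"delta_pos":[0.008,0,0.15],"dr":[0,0,0]},{"delta_pos":[0.008,0,0.25],"dr":[0,0,0]},{"delta_pos":[0.008,0,0.33],"dr":[0,0,0]},{"delta_pos":[0.008,0,0.37],"dr":[0,0,0]},{"delta_pos":[0.008,0,0.39],"dr":[0,0,0]},{"delta_pos":[0.008,0,0.39],"dr":[0,0,0]}]'
python3 -m handwheel '[{"delta_pos":[0,0,0],"dr":[0,0,0]},{"delta_pos":[0,0,0],"dr":[0,0,0]},{"delta_pos":[0,0,0],"dr":[0,0,0]},{"delta_pos":[0,0,0],"dr":[0,0,0]},{"delta_pos":[0,0,0],"dr":[0,0,0]},{"delta_pos":[0,0,0],"dr":[0,0,0]},{"delta_pos":[0,0,0],"dr":[0,0,0]},{"delta_pos":[0,0,0],"dr":[0,0,0]},{"delta_pos":[0,0,0],"dr":[0,0,0]},{"delta_pos":[0,0,0],"dr":[0,0,0]}]' 0 55
python3 -c "
from h import *
go(617,-74,190,70.8)"
```

```text
clock: 6.75
tool_pos: [491.7, 122.7, 58.3]
tcp_rot: [[0.999, 0.038, -0.001], [0.038, -0.999, -0.0], [-0.001, 0.0, -1.0]]
contact_force: [-0.1, -0.4, -0.5]
gripper_width: 93.9
gripper_force: 0.0
clock: 7.75
tool_pos: [491.9, 123.5, 58.4]
tcp_rot: [[0.999, 0.039, -0.0], [0.039, -0.999, 0.0], [-0.0, -0.0, -1.0]]
contact_force: [-0.8, 1.1, 0.3]
gripper_width: 17.4
gripper_force: 0.4
t 7.75 p [491.9 123.5  58.4] yaw 2.26 tilt [-0.0001  0.0001] F [-0.8  1.1  0.3] w 17.4 g 0.4
delta_pos [ 0.4688  0.809  -0.5265] drz -0.3808
```

```bash
python3 -m handwheel '[{"delta_pos":[0,0,0],"dr":[0,0,0]},{"delta_pos":[0,0,0],"dr":[0,0,0]},{"delta_pos":[0,0,0.007],"dr":[0,0,0]},{"delta_pos":[0,0,0.014],"dr":[0,0,0]},{"delta_pos":[0,0,0.014],"dr":[0,0,0]}]' 0.3
python3 -m handwheel '[{"delta_pos":[0,0,0],"dr":[0,0,0]},{"delta_pos":[0,0,0],"dr":[0,0,0]},{"delta_pos":[0,0,0],"dr":[0,0,0]},{"delta_pos":[0,0,0],"dr":[0,0,0]},{"delta_pos":[0,0,0],"dr":[0,0,0]},{"delta_pos":[0,0,0],"dr":[0,0,0]},{"delta_pos":[0,0,0],"dr":[0,0,0]}]' 0 55
python3 -m handwheel '[{"delta_pos":[0,0,-0.1],"dr":[0,0,0]},{"delta_pos":[0,0,-0.3],"dr":[0,0,-0.04]},{"delta_pos":[0,0,-0.5],"dr":[0,0,-0.08]},{"delta_pos":[0,0,-0.54],"dr":[0,0,-0.12]},{"delta_pos":[0,0,-0.54],"dr":[0,0,-0.12]}]'
python3 -c "
from h import *
go(617,-74,190,70.8)"
```

```text
clock: 8.25
tool_pos: [491.6, 123.4, 54.6]
tcp_rot: [[0.999, 0.039, -0.001], [0.039, -0.999, -0.0], [-0.001, 0.0, -1.0]]
contact_force: [-0.8, -0.2, -0.5]
gripper_width: 28.2
gripper_force: 0.0
clock: 8.95
tool_pos: [491.9, 123.4, 54.9]
tcp_rot: [[0.999, 0.039, 0.0], [0.039, -0.999, 0.0], [0.0, -0.0, -1.0]]
contact_force: [0.0, -0.1, -0.8]
gripper_width: 15.9
gripper_force: 55.0
clock: 9.45
tool_pos: [493.9, 123.6, 192.9]
tcp_rot: [[0.915, 0.404, 0.006], [0.404, -0.915, 0.0], [0.006, 0.002, -1.0]]
contact_force: [-0.0, 0.1, -1.6]
gripper_width: 15.4
gripper_force: 55.0
t 9.45 p [493.9 123.6 192.9] yaw 23.85 tilt [0.0061 0.0004] F [-0.   0.1 -1.6] w 15.4 g 55.0
delta_pos [0.1308 0.9221 0.0143] drz -0.2608
```

```bash
python3 -m handwheel '[{"delta_pos":[0.13,0.92,0.014],"dr":[0,0,-0.26]},{"delta_pos":[0.13,0.92,0.014],"dr":[0,0,-0.26]},{"delta_pos":[0.13,0.92,0.014],"dr":[0,0,-0.26]},{"delta_pos":[0.13,0.92,0.014],"dr":[0,0,-0.26]},{"delta_pos":[0.13,0.92,0.014],"dr":[0,0,-0.26]},{"delta_pos":[0.13,0.92,0.014],"dr":[0,0,-0.26]},{"delta_pos":[0.13,0.92,0.014],"dr":[0,0,-0.26]},{"delta_pos":[0.13,0.92,0.014],"dr":[0,0,-0.26]},{"delta_pos":[0.13,0.92,0.014],"dr":[0,0,-0.26]}]'
python3 - <<'E'
from h import *
for n in("scene","top"): shot(n,n+'3')
a=cv2.imread('pics/scene3.png')[180:290,270:400]; b=cv2.imread('pics/top3.png')[180:310,270:390]
o=np.zeros((440,780,3),np.uint8); o[:345,:408]=cv2.resize(a,(408,345),interpolation=cv2.INTER_CUBIC); o[:401,410:]=cv2.resize(b,(370,401),interpolation=cv2.INTER_CUBIC); cv2.imwrite('pics/m3.png',o)
go(617,-74,150,70.8)
E
```

```text
clock: 10.35
tool_pos: [613.6, -72.7, 185.3]
tcp_rot: [[0.332, 0.943, -0.002], [0.943, -0.332, 0.001], [-0.0, -0.002, -1.0]]
contact_force: [0.2, 0.2, -1.2]
gripper_width: 15.8
gripper_force: 55.0
t 10.45 p [614.2 -72.7 186.2] yaw 70.67 tilt [-0.0006  0.0002] F [-1.   0.9 -2.3] w 15.7 g 55.0
delta_pos [-0.001   0.0124  0.1446] drz -0.0007
```

View pics/m3.png

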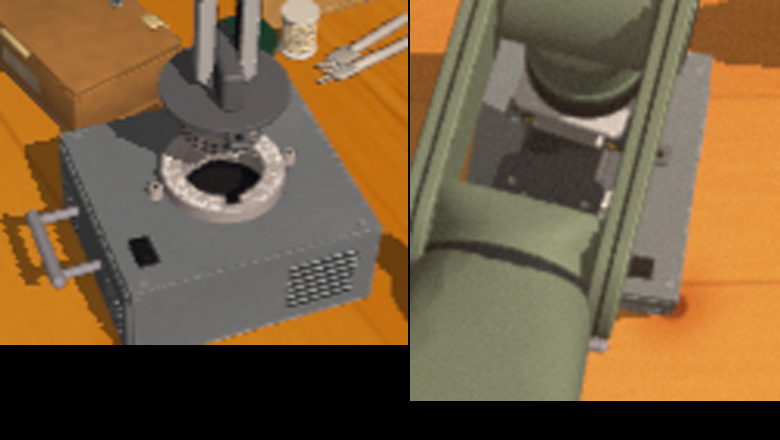

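The scene half shows the flange at (158–291, 88) hovering over the collar (163–285, 175). The sleeve stands above the bore, and a notch is visible at (233,197). The top view is blocked by the arm. I fit both 92 mm rims in the scene picture to get their offset.

```bash
python3 - <<'E'
from h import *
from scipy.optimize import minimize
K,D,e,R=cam('scene')
def proj(X):
    p=(X-e)@R*[1,-1,-1]; return cv2.projectPoints(p,np.zeros(3),np.zeros(3),K,D)[0].reshape(-1,2)
def fit(name,c0,z,r,angs,sgn=1,rng=9):
    g=cv2.GaussianBlur(cv2.imread(f'pics/{name}.png').astype(np.float32),(0,0),0.8)
    a=np.radians(angs)
    def samp(c,rr):
        q=proj(np.stack([c[0]+rr*np.cos(a),c[1]+rr*np.sin(a),np.full(len(a),z)],1)).astype(np.float32)
        return cv2.remap(g,q[:,0][None],q[:,1][None],cv2.INTER_LINEAR)[0]
    best=[]
    for dx in np.arange(-rng,rng+.1,.5):
        for dy in np.arange(-rng,rng+.1,.5):
            c=(c0[0]+dx,c0[1]+dy); d=np.linalg.norm(samp(c,r-2.)-samp(c,r+2.),axis=1)
            best.append((np.minimum(d,80).mean(),*c))
    best.sort(reverse=True); b=np.array(best[:12]); return b[0].round(1),b[:,1:].mean(0).round(1)
al=np.arange(0,360,4)
print('collar0 top rim',fit('scene0',(617,-74),97,46,al))
print('bore0',fit('scene0',(617,-74),97,30.5,np.arange(0,360,4)))
print('flange3 top',fit('scene3',(614,-73),182.8,46,al))
print('collar-side bottom flange3',fit('scene3',(614,-73),176.8,46,np.arange(200,340,3)))
E
```

```text
collar0 top rim (array([ 58.1, 616. , -73.5]), array([616. , -74.1]))
bore0 (array([ 56.7, 616. , -75.5]), array([615.7, -75. ]))
flange3 top (array([ 33.6, 611.5, -78.5]), array([611.5, -78.4]))
collar-side bottom flange3 (array([ 24.2, 616.5, -75. ]), array([616.5, -74.8]))
```

```bash
python3 -c "
from h import *
go(617.7,-73.0,136,71)"

```

```text
t 10.45 p [614.2 -72.7 186.2] yaw 70.67 tilt [-0.0006  0.0002] F [-1.   0.9 -2.3] w 15.7 g 55.0
delta_pos [0.0037 0.0138 0.2006] drz -0.0019
```

```bash
python3 -m handwheel '[{"delta_pos":[0.004,0.014,0],"dr":[0,0,-0.001]},{"delta_pos":[0.004,0.014,0.06],"dr":[0,0,-0.001]},{"delta_pos":[0.004,0.014,0.12],"dr":[0,0,-0.001]},{"delta_pos":[0.004,0.014,0.14],"dr":[0,0,-0.001]},{"delta_pos":[0.004,0.014,0.16],"dr":[0,0,-0.001]},{"delta_pos":[0.004,0.014,0.18],"dr":[0,0,-0.001]}]'
python3 -m handwheel '[{"delta_pos":[0,0,0.01],"dr":[0,0,0]},{"delta_pos":[0,0,0.02],"dr":[0,0,0]},{"delta_pos":[0,0,0.02],"dr":[0,0,0]}]'
python3 -c "
from h import *
go(617.7,-73.0,136,71);print(robot.sense()['wrist_torque'])"
```

```text
clock: 11.05
tool_pos: [617.9, -72.9, 140.7]
tcp_rot: [[0.328, 0.945, -0.001], [0.945, -0.328, 0.002], [0.002, -0.002, -1.0]]
contact_force: [-1.7, 3.8, -2.3]
gripper_width: 15.5
gripper_force: 55.0
clock: 11.35
tool_pos: [617.9, -72.9, 135.9]
tcp_rot: [[0.328, 0.945, -0.001], [0.945, -0.328, 0.002], [0.001, -0.002, -1.0]]
contact_force: [-1.1, 5.4, -2.3]
gripper_width: 15.6
gripper_force: 55.0
t 11.35 p [617.9 -72.9 135.9] yaw 70.85 tilt [-0.0011  0.0019] F [-1.1  5.4 -2.3] w 15.6 g 55.0
delta_pos [-0.0005 -0.0006 -0.0002] drz -0.0008
[1.13688688 0.27753636 0.01482772]
```

The sleeve is in the bore with a light side load towards +y. I relieve that and go down to the pins.

```bash
python3 -m handwheel '[{"delta_pos":[0.006,-0.002,0],"dr":[0,0,0]},{"delta_pos":[0.006,-0.002,0],"dr":[0,0,0]}]'
python3 -m handwheel '[{"delta_pos":[0,0,0.012],"dr":[0,0,0]},{"delta_pos":[0,0,0.024],"dr":[0,0,0]},{"delta_pos":[0,0,0.032],"dr":[0,0,0]},{"delta_pos":[0,0,0.032],"dr":[0,0,0]}]'
python3 -c "
from h import *
go(617.7,-73.0,118,71);print(robot.sense()['wrist_torque'])"
```

```text
clock: 11.55
tool_pos: [618.4, -72.5, 136.7]
tcp_rot: [[0.328, 0.945, 0.0], [0.945, -0.328, -0.001], [-0.001, 0.0, -1.0]]
contact_force: [-0.6, 2.7, -2.6]
gripper_width: 16.0
gripper_force: 55.0
clock: 11.95
tool_pos: [618.1, -72.5, 127.9]
tcp_rot: [[0.328, 0.945, -0.001], [0.945, -0.328, -0.0], [-0.0, -0.001, -1.0]]
contact_force: [-2.0, 2.9, -2.3]
gripper_width: 15.3
gripper_force: 55.0
t 11.95 p [618.1 -72.5 127.9] yaw 70.84 tilt [-0.0006 -0.0001] F [-2.   2.9 -2.3] w 15.3 g 55.0
delta_pos [-0.0023 -0.0009  0.0397] drz -0.0009
[0.59160718 0.36925105 0.01035468]
```

The pins are in the notches with no vertical load. I go on to just below the lip.

```bash
python3 -m handwheel '[{"delta_pos":[0.003,0,0.012],"dr":[0,0,0]},{"delta_pos":[0.003,0,0.024],"dr":[0,0,0]},{"delta_pos":[0.003,0,0.036],"dr":[0,0,0]},{"delta_pos":[0.003,0,0.049],"dr":[0,0,0]},{"delta_pos":[0.003,0,0.049],"dr":[0,0,0]}]'
python3 -c "
from h import *
go(617.7,-73.0,116,71);print(robot.sense()['wrist_torque'])"
```

```text
clock: 12.45
tool_pos: [619.1, -71.8, 116.5]
tcp_rot: [[0.328, 0.945, 0.001], [0.945, -0.328, -0.0], [0.0, 0.001, -1.0]]
contact_force: [-2.4, 2.6, 2.6]
gripper_width: 15.6
gripper_force: 55.0
t 12.45 p [619.1 -71.8 116.5] yaw 70.83 tilt [ 0.0011 -0.0002] F [-2.4  2.6  2.6] w 15.6 g 55.0
delta_pos [-0.0063 -0.0037  0.0021] drz -0.0009
[0.3241021  0.62857022 0.01319578]
```

```bash
python3 -m handwheel '[{"delta_pos":[0.002,-0.004,0.006],"dr":[0,0,0.02]},{"delta_pos":[0.002,-0.004,0.01],"dr":[0,0,0.05]},{"delta_pos":[0.002,-0.004,0.014],"dr":[0,0,0.08]},{"delta_pos":[0.002,-0.004,0.018],"dr":[0,0,0.11]},{"delta_pos":[0.002,-0.004,0.02],"dr":[0,0,0.14]},{"delta_pos":[0.002,-0.004,0.022],"dr":[0,0,0.17]},{"delta_pos":[0.002,-0.004,0.024],"dr":[0,0,0.2]},{"delta_pos":[0.002,-0.004,0.026],"dr":[0,0,0.22]},{"delta_pos":[0.002,-0.004,0.026],"dr":[0,0,0.22]}]'
python3 -c "
from h import *
go(618,-72.5,108.2,-9.1);print(robot.sense()['wrist_torque'])"
```

```text
clock: 13.35
tool_pos: [620.2, -71.9, 112.2]
tcp_rot: [[0.856, 0.518, 0.006], [0.518, -0.856, -0.002], [0.004, 0.005, -1.0]]
contact_force: [-0.9, 0.9, 5.7]
gripper_width: 15.8
gripper_force: 55.0
t 13.35 p [620.2 -71.9 112.2] yaw 31.18 tilt [ 0.0056 -0.0022] F [-0.9  0.9  5.7] w 15.8 g 55.0
delta_pos [-0.0087 -0.0027  0.0159] drz 0.2238
[ 0.11822247  0.5100164  -0.01113907]
```

```bash
python3 -m handwheel '[{"delta_pos":[-0.003,-0.001,0.006],"dr":[0,0,0.03]},{"delta_pos":[-0.003,-0.001,0.01],"dr":[0,0,0.06]},{"delta_pos":[-0.003,-0.001,0.013],"dr":[0,0,0.09]},{"delta_pos":[-0.003,-0.001,0.016],"dr":[0,0,0.12]},{"delta_pos":[-0.003,-0.001,0.016],"dr":[0,0,0.15]},{"delta_pos":[-0.003,-0.001,0.016],"dr":[0,0,0.18]},{"delta_pos":[-0.003,-0.001,0.016],"dr":[0,0,0.2]},{"delta_pos":[-0.003,-0.001,0.016],"dr":[0,0,0.21]},{"delta_pos":[-0.003,-0.001,0.016],"dr":[0,0,0.21]}]'
python3 -c "
from h import *
go(618,-72.5,108.2,-9.1);print(robot.sense()['wrist_torque'])"
```

```text
clock: 14.25
tool_pos: [620.5, -72.6, 109.2]
tcp_rot: [[0.993, -0.115, 0.008], [-0.115, -0.993, -0.003], [0.008, 0.002, -1.0]]
contact_force: [-0.5, 0.3, 7.9]
gripper_width: 15.7
gripper_force: 55.0
t 14.25 p [620.5 -72.6 109.2] yaw -6.6 tilt [ 0.0081 -0.0032] F [-0.5  0.3  7.9] w 15.7 g 55.0
delta_pos [-0.0101  0.0006  0.0039] drz 0.0139
[-0.0128737   0.36851475  0.02165605]
```

```bash
python3 -m handwheel '[{"delta_pos":[0,0,0.002],"dr":[0,0,0.006]},{"delta_pos":[0,0,0.002],"dr":[0,0,0.012]},{"delta_pos":[0,0,0.002],"dr":[0,0,0.018]},{"delta_pos":[0,0,0.002],"dr":[0,0,0.018]}]'
python3 -c "
from h import *
go(618,-72.5,108.2,-9.1);print(robot.sense()['wrist_torque'])"
```

```text
clock: 14.65
tool_pos: [620.5, -72.8, 108.8]
tcp_rot: [[0.985, -0.17, 0.008], [-0.17, -0.985, -0.004], [0.009, 0.002, -1.0]]
contact_force: [-0.4, -0.5, 8.2]
gripper_width: 15.7
gripper_force: 55.0
t 14.65 p [620.5 -72.8 108.8] yaw -9.81 tilt [ 0.0081 -0.0035] F [-0.4 -0.5  8.2] w 15.7 g 55.0
delta_pos [-0.0101  0.0007  0.0023] drz -0.004
[0.04451937 0.48813416 0.00929664]
```

```bash
python3 -m handwheel '[{"delta_pos":[0,0,0],"dr":[0,0,0.006]},{"delta_pos":[0,0,0],"dr":[0,0,0.012]},{"delta_pos":[0,0,0],"dr":[0,0,0.012]}]'
python3 -c "
from h import *
print(robot.sense()['wrist_torque'])"
python3 -m handwheel '[{"delta_pos":[0,0,0],"dr":[0,0,0.006]},{"delta_pos":[0,0,0],"dr":[0,0,0.012]},{"delta_pos":[0,0,0],"dr":[0,0,0.012]}]'
python3 -c "
from h import *
go(618,-72.5,108.2,-9.1);print(robot.sense()['wrist_torque'])"
```

```text
clock: 14.95
tool_pos: [620.6, -72.7, 108.8]
tcp_rot: [[0.979, -0.206, 0.008], [-0.206, -0.979, -0.004], [0.009, 0.002, -1.0]]
contact_force: [-0.4, 0.3, 7.6]
gripper_width: 15.5
gripper_force: 55.2
[0.05386628 0.38403562 0.59121711]
clock: 15.25
tool_pos: [620.7, -72.6, 108.8]
tcp_rot: [[0.97, -0.241, 0.008], [-0.241, -0.971, -0.004], [0.009, 0.002, -1.0]]
contact_force: [0.5, 0.6, 7.8]
gripper_width: 15.7
gripper_force: 56.1
t 15.25 p [620.7 -72.6 108.8] yaw -13.95 tilt [ 0.0085 -0.004 ] F [0.5 0.6 7.8] w 15.7 g 56.1
delta_pos [-0.0106  0.0022  0.0023] drz -0.0269
[0.12410561 0.32228438 1.00539682]
```

Torque rose to 1 N·m, so the stop has been reached, and the vertical force fits about 14 mm of spring travel. One look to confirm.

```bash
python3 - <<'E'
from h import *
shot('scene','scene4')
a=cv2.imread('pics/scene4.png')[170:300,260:400]
cv2.imwrite('pics/m4.png',cv2.resize(a,None,fx=4,fy=4,interpolation=cv2.INTER_CUBIC))
s=robot.sense();print(s['contact_force'],s['wrist_torque'],s['gripper_force'],s['tool_pos'],s['clock'])
E
```

```text
[ 0.03464034 -0.23729625  7.81259448] [0.06902185 0.32945564 1.013362  ] 56.04612708091736 [620.67735067 -72.55075797 108.74950221] 15.3
```

View pics/m4.png

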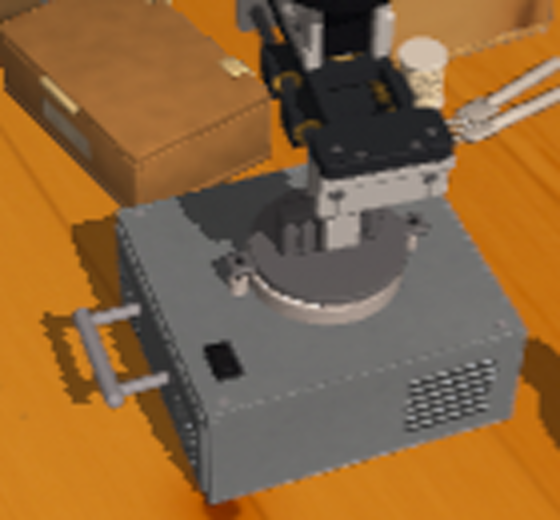

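The flange sits level on the collar, the ears at (235,268) and (418,228) stand over the screw bosses, and the drawer is still home. The cartridge is held at the stop, so I hand in.

```bash
python3 -c "
from h import *
print(robot.hand_in())"
```

```text
the job is handed in; nothing more can be done
None
```

The drawer is home on its catch, and the cartridge is in the port, pressed down about 14 mm and turned to the stop; I handed in at about 15 s with it still gripped at 56 N, and no verdict came back.

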